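# Shut the hasp and offer up the carabiner

### The job

Swing the steel hasp on top of the tilt-out bin all the way down flat over its staple. Then take the larger of the two carabiners out of the oak rest by its narrow top end, lift it over the low steel pegboard without hitting it, and finish holding it still in the gripper, hanging upright with its wide end down, centred about one centimetre above the staple, its flat faces square across the staple's loop (the carabiner's width at right angles to the loop's length) and not touching, so that I can clip it on by hand. Do not let go, and leave the other things where they are.

Things in the scene. Friction and masses are not known exactly. Their poses are not given: they have to be found in the camera images.
- bin_case: fixed steel case with a clear plastic tilt-out bin in its front half, 220 (x) x 160 (y) x 90 mm high, standing on the table; origin at the centre of its underside, z up, x from the clear front (-x) to the steel rear (+x). Its flat top is at z = 90 mm and carries the hasp and the staple on its centre line y = 0.
- hasp (a joint): hasp leaf angle about its hinge: 0 = closed, flat and level on the case, the staple standing up through its slot; grows as the leaf swings up and back towards the case's +x (1.57 = upright, most 2.2). Stiff hinge: it stays where left; about 1 N at its end moves it. Steel leaf 115 mm long from the hinge, 40 wide, 4 thick; closed, it points to the case's -x, 52 mm of it beyond the staple.
- hasp_hinge (a point): middle of the hinge line of the hasp, 94 mm above the table on top of the case (case x = 0, y = 0); the hinge line runs along the case's y; axes as bin_case. The leaf's mid-plane passes through it.
- staple_top (a point): highest point of the staple, 118 mm above the table, 50 mm from the hinge line towards the case's -x; axes as bin_case. The staple is an upright loop of 6 mm round steel, 28 mm long along the case's x, 6 mm thick along y; 22 mm of it stand above the closed leaf.
- big_carabiner: larger aluminium carabiner, flat pear-shaped ring 95 mm high, 10 thick, 60 wide at the lower end, 40 at the narrow top (top bar 25 long, 10 high); 60 to 120 g. Origin: middle of its underside; x along its width, y through its thickness, z up to the narrow end. Stands loosely in a 25 mm deep slot of the rest, underside 20 mm above the table. Pinch its thickness at the top.
- small_carabiner: the smaller carabiner, same shape and thickness (10 mm), 68 mm high and 46 mm wide, standing in the other slot of the rest; origin and axes as for the larger one. Leave it there.
- rack: fixed oak rest 190 (x) x 50 (y) x 45 mm high with two slots in line along its x, 45 mm either side of its centre, each 65 x 12 mm and 25 mm deep; origin at the centre of its underside. The carabiners stand in it with their width along its x; either may be in either slot.
- peg_panel: low upright stainless pegboard fixed on the table between rest and bin, 360 mm long (x), 8 thick (y), top edge 150 mm above the table; a small oak ledge, 120 x 80 mm, top 50 mm above the table, juts out on its +y side around x = +50 mm with the cup on it. Origin on the table under its middle.
- cup: grey plastic cup 68 mm wide, 80 mm high, on the ledge (its rim 130 mm above the table); origin at its underside. Leave it.
- flashlight: black aluminium flashlight 145 mm high, 40 mm wide, standing on its head beyond the pegboard panel; origin at its underside. Leave it.
- headlamp: orange headlamp housing without strap, 45 x 62 x 40 mm high, on the table between the pegboard and the rest; origin at its underside. Leave it.
- screwdriver: black-handled screwdriver 180 mm long lying on the table; leave it.
- tape_measure: tape measure 78 x 36 x 64 mm high standing on the table; origin at its underside. Leave it.
- jar: glass jar with steel cap, 64 mm wide, 85 mm high; origin at its underside. Leave it.
Things that resemble listed ones, but are neither listed nor needed, are in the scene too. What is shaped like the big_carabiner but blue is not meant.

How it is judged (in metres and radians):
On the way, in this order (a step that is already met when the one before it is completed fails the run):
1. the hasp is swung shut, flat over its staple (value of joint hasp below 0.05 rad), for 0.2 s.
2. the larger carabiner is lifted, gripped, clear above the height of the pegboard (value of joint hasp below 0.05 rad and height (world z) of big_carabiner above 0.15 m and contact force between the fingers and big_carabiner above 1 N), for 0.1 s.
At the end, for the whole second after the job is handed in: Hasp within 0.05 rad of closed; larger carabiner held still by the fingers, wide end down, its underside within 8 mm sideways of the staple's top and 4 to 20 mm above it, square across the loop within 0.2 rad, leaning under 0.2 rad, not touching bin, hasp or staple (value of joint hasp below 0.05 rad and horizontal distance between big_carabiner and staple_top below 0.008 m and z of big_carabiner in the frame of staple_top between 0.004 and 0.02 m and angle between the y axis of big_carabiner and the x axis of bin_case, either way round below 0.2 rad and angle between big_carabiner's own z axis and vertical below 0.2 rad and linear speed of big_carabiner below 0.02 m/s and contact force between the fingers and big_carabiner above 1 N and contact force between big_carabiner and bin_case below 0.1 N); the arm keeps its last pose, push and grip.
It fails at once if the carabiner or the arm hits the low pegboard (contact force between any of big_carabiner, the arm, the fingers and peg_panel above 2 N).
It fails at once if one of the other things is moved more than 25 mm (distance of any of small_carabiner, cup, flashlight, headlamp, screwdriver, tape_measure, jar from where it was at the start of the episode above 0.025 m).
It also fails if it takes over 62 s, if anything falls off the work surface, if the arm or the gripper's body presses on something with over 40 N, if the wrist force passes 120 N, or if a joint passes its speed limit or range.

### The arm

A 7-joint arm with a two-finger parallel gripper is mounted at the origin on the work surface. World frame = base frame: x ahead of the robot, y to its left, z up, the work surface at z = 0. Lengths are in mm, angles in rad, forces in N, time in s.
With the tool pointing down it reaches from about 400 to 850 mm from the base axis. Payload 6.9 kg.
Tool frame: the origin (TCP) lies between the finger pads; the fingertips stand 25 mm ahead of it and the grasp point (between the pads) lies 6 mm ahead of it; z points along the fingers, y is the line along which they close (so a half turn about z gives the same grasp; the last joint's range is limited). The gripper opens to 85 mm and grips with 20 to 120 N. Pads are 22 mm wide; open, the fingers measure 114 mm over their backs; the gripper's body (76 mm by 85 mm) begins 54 mm behind the grasp point. The pads swing forward as they close: fully open they stand 13 mm farther back than shut.
Start: joints at [-1.071, 0.507, -0.238, 1.5, 0.126, 1.149, -0.155], TCP at [239.83, 577.143, 256.275] pointing down, gripper open.
Joint ranges: [-3.08, 3.08], [-0.24, 2.05], [-1.43, 1.35], [0, 2.5], [-1.52, 4.66], [0.17, 1.96], [-2.89, 2.89]. Speed limits (rad/s): [2.39, 2.39, 3.14, 3.14, 3.14, 3.14, 3.14].

### API

Orientations are given as a rotation vector (axis times angle).
In Python, from rig import env, imaging, finish_job gives the robot as it stands.
- The arm moves only by the tool send_rows, never from a script. Its argument "plan" is a list of rows, each a list of 6 numbers: the shift along the tool's x, y, z in cm, then the turn, a rotation vector about the tool's x, y, z in rad. A call has 1 to 20 rows; each row shifts and turns the commanded pose from where the row before left it, along the tool's axes as they then stand; what a row does not reach is not made up. A row lasts 1/12 s, in which the tool goes at most 41.7 mm and 7.16 degrees, less where a joint would pass 70% of its speed; a pose out of reach is approached as far as the arm can. A call is refused whole if a number of a shift passes 4.17 or a number of a turn 0.125, either way. A call with a gripper value outside its range is refused whole. "grip" is the opening, from -1 (shut) to 1 (fully open), set as the call begins (left out, the last holds). The fingers move at their own pace and stop on an object; the grip force is fixed at half the most. Time passes only in rows, so rows that do not move let the fingers close. It gives the time, the measured TCP pose, the force, the opening and the grip force at its end, in the units of the state.
- env.read_state(): the state, without advancing time (a new reading comes with each control period).
- imaging.capture(name): name is "side" or "top" or "wrist"; returns the picture (400x640x3 uint8, red, green, blue); there is no depth.
- imaging.camera_params(name): a dict with "fx", "fy", "cx", "cy" (pixels), "R" (3x3) and "t" (3): a world point X has camera coordinates R X + t; the wrist camera has in their place "T_tool_cam" (4x4, takes a point from camera to tool coordinates, whose origin is the TCP and whose axes are the flange's). Camera axes: x right, y down, z forward; pixel columns grow to the right and rows downward; lengths in mm; the calibration is good to about 2 mm. A picture is of the moment at which its call begins: read the wrist's pose just before it. camera_params takes no time and is no camera call.
- finish_job(): hands the job in; it is judged then, once.
The state is a dict: "clock": time; "joints": joint angles; "qd": joint speeds; "effort": joint torques, N m; "ee_pos": TCP position; "tcp_rot": TCP orientation; "ft_force": force on the tool from outside, world axes, zero at the start; "moment": the same for the moment, N m; "finger_gap": finger opening in mm; "gripper_force": force on a finger pad.
Only numpy, scipy, OpenCV 4.12 (cv2) and the standard library are available. Lean on these libraries where they do the work, as an engineer would, in place of code of your own. Each camera call takes 0.05 s, during which the arm holds its last target. There are 200 camera calls.

## Working session

There is one attempt and no reset: what is moved stays moved. The work goes in short steps, Python scripts to look and compute and a tool call to move; the robot and the scene stay as the last step left them, time stands still between calls to the robot, and variables do not carry over. Pictures are saved under pics/ and viewed, at most 10 in all, crops included, and the job is handed in when it is done.

Besides the shell and the picture viewer there is one more tool, called after "Emit:" by a JSON object that holds its "fn" and its "kwargs", one argument or row to a line. send_rows: Moves the arm, as the interface text tells. Its arguments: {"type":"object","properties":{"plan":{"type":"array"},"grip":{"type":"number"}},"required":["plan"]}

```bash
mkdir -p pics; ls
python3 - <<'E'
from rig import env, imaging
import cv2,numpy as np
s=env.read_state();print(s)
for n in("top","side"):
    im=imaging.capture(n);cv2.imwrite(f"pics/{n}0.png",im[...,::-1])
    p=imaging.camera_params(n);print(n,p)
print(imaging.camera_params("wrist"))
E
```

```text
pics
{'clock': 0.0, 'joints': array([-1.07149211,  0.50835485, -0.23753043,  1.50116455,  0.12573499,
        1.14888455, -0.15481617]), 'qd': array([ 1.60802721e-04,  9.27916695e-04, -4.17356030e-04,  2.70385999e-06,
       -3.99304028e-04,  7.54007716e-04,  7.96613144e-04]), 'effort': array([ 1.00414250e-03, -6.20598364e+01, -2.18667179e+00, -2.49642384e+01,
        1.25992569e-02,  1.23463155e-02,  7.21806146e-06]), 'ee_pos': array([239.71377346, 576.69616519, 255.40832297]), 'tcp_rot': array([-6.14501836e-01, -3.08060569e+00,  2.81609930e-03]), 'ft_force': array([-0.15400216,  0.17109052,  0.39438277]), 'moment': array([-0.03741334,  0.0220823 ,  0.02154601]), 'gripper_force': 0.0, 'finger_gap': 85.65153792067197}
top {'fx': 503.31691578747484, 'fy': 503.31691578747484, 'cx': 308.29832741472063, 'cy': 205.3660582361324, 'R': array([[ 0.00259545, -0.99991182,  0.01302375],
       [-0.99688273, -0.00361414, -0.07881475],
       [ 0.07885487, -0.01277859, -0.9968042 ]]), 't': array([   3.34921428,  595.2402757 , 1629.68699218])}
side {'fx': 442.7110775121312, 'fy': 442.7110775121312, 'cx': 314.40758480478746, 'cy': 197.12009444432496, 'R': array([[-0.97303527, -0.23045978,  0.00952089],
       [-0.17973293,  0.73169564, -0.65750861],
       [ 0.14456289, -0.64149028, -0.75338688]]), 't': array([ 588.38226983,  178.27531896, 1249.59204262])}
{'fx': 349.84611248687133, 'fy': 349.84611248687133, 'cx': 319.73501879940926, 'cy': 197.60813901535428, 'T_tool_cam': array([[-3.53750971e-04, -9.65296391e-01, -2.61156567e-01,
         6.61135614e+01],
       [ 9.99999773e-01, -1.91655694e-04, -6.46150096e-04,
         1.03925080e+00],
       [ 5.73674213e-04, -2.61156736e-01,  9.65296240e-01,
        -1.17236588e+02],
       [ 0.00000000e+00,  0.00000000e+00,  0.00000000e+00,
         1.00000000e+00]])}
```

View pics/top0.png

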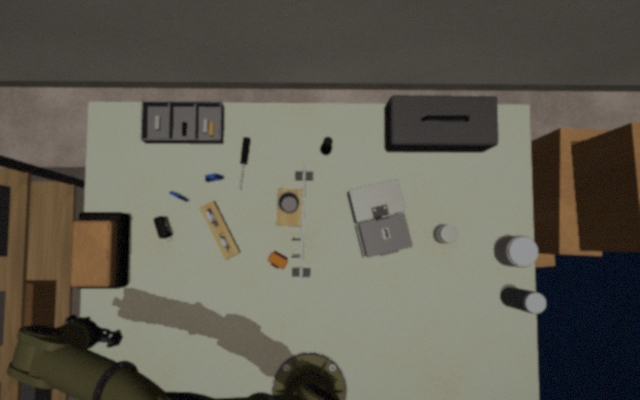

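View pics/side0.png

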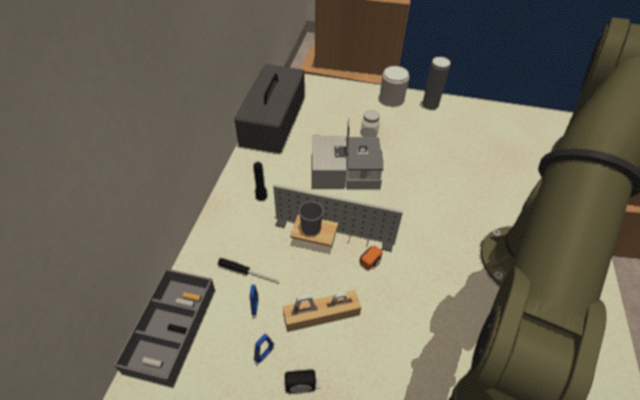

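The top view (image up = +x, right = −y) shows the rest at (219,230), the pegboard at (303,215) and the bin at (380,217), with its dark clear front towards the robot. In the side view the raised hasp leaf is at (349,135) and the rest is at (322,308).

Candidates for the big carabiner:
- Rest, far slot: top (211,215), side (304,303). It looks larger.
- Rest, near slot: top (224,241), side (341,298). It looks smaller.
- Blue ones: top (214,178) and (178,195). Not meant.

I choose the far slot and will check it in a close crop.

```bash
cat > h.py <<'E'
import numpy as np,cv2
from rig import env,imaging
from scipy.spatial.transform import Rotation as Ro
def cam(n,s=None):
    p=imaging.camera_params(n)
    if n=="wrist":
        T=p["T_tool_cam"];Rt=Ro.from_rotvec(s["tcp_rot"]).as_matrix()
        Rc=Rt@T[:3,:3];c=Rt@T[:3,3]+s["ee_pos"]
        R=Rc.T;t=-R@c
    else: R,t=np.array(p["R"]),np.array(p["t"])
    return dict(K=np.array([[p["fx"],0,p["cx"]],[0,p["fy"],p["cy"]],[0,0,1]]),R=R,t=t)
def ray(c,uv):
    d=c["R"].T@np.linalg.solve(c["K"],[uv[0],uv[1],1.]);return -c["R"].T@c["t"],d/np.linalg.norm(d)
def onz(c,uv,z):
    o,d=ray(c,uv);return o+d*(z-o[2])/d[2]
def tri(c1,a,c2,b):
    o1,d1=ray(c1,a);o2,d2=ray(c2,b)
    A=np.c_[d1,-d2];x=np.linalg.lstsq(A,o2-o1,rcond=None)[0]
    p,q=o1+x[0]*d1,o2+x[1]*d2;return (p+q)/2,np.linalg.norm(p-q)
def proj(c,X):
    v=c["K"]@(c["R"]@np.asarray(X,float)+c["t"]);return v[:2]/v[2]
E
python3 - <<'E'
from h import *
t=cv2.imread("pics/top0.png");s=cv2.imread("pics/side0.png")
def crop(im,x,y,w,h): return cv2.resize(im[y:y+h,x:x+w],(400,300),interpolation=cv2.INTER_CUBIC)
o=np.vstack([np.hstack([crop(t,180,195,80,60),crop(s,272,270,100,75)]),np.hstack([crop(t,335,170,100,75),crop(s,300,115,100,75)])])
cv2.imwrite("pics/c1.png",cv2.convertScaleAbs(o,alpha=1.3))
T,S=cam("top"),cam("side")
for n,u,z in[("rest",(219,230),45),("bigc",(211,215),115),("smallc",(224,241),88),("binc",(380,217),90),("cup",(289,202),130),("lamp",(278,260),40),("panelfar",(304,170),150),("panelnear",(302,270),150),("jar",(445,233),85),("flash",(327,145),145)]: print(n,onz(T,u,z).round())
E
```

```text
rest [513. 293.  45.]
bigc [557. 307. 115.]
smallc [477. 270.  88.]
binc [ 554. -220.   90.]
cup [597.  66. 130.]
lamp [417. 103.  40.]
panelfar [693.  20. 150.]
panelnear [391.  25. 150.]
jar [ 504. -426.   85.]
flash [772. -50. 145.]
```

View pics/c1.png

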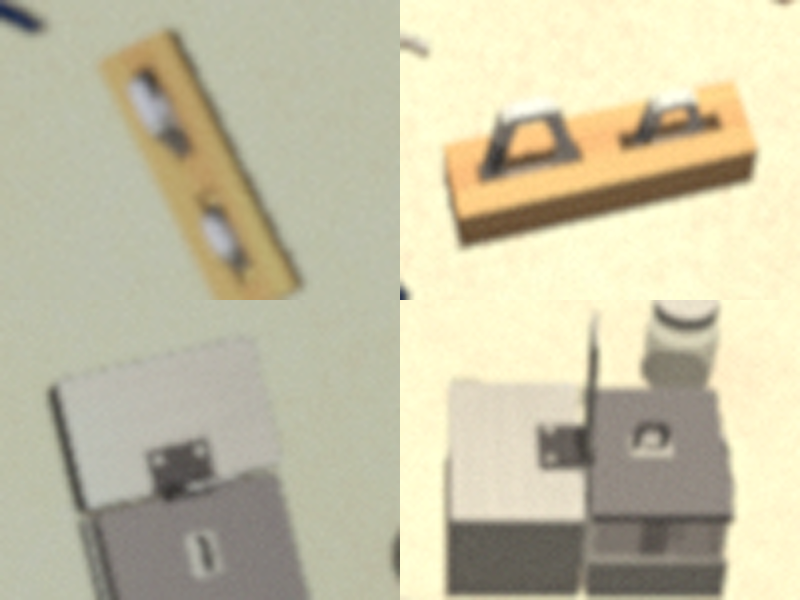

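The close crop confirms the choice: the far-slot carabiner (right panel, top bar at crop (530,107)) is clearly larger than the near one. The leaf is upright, with the staple in front of it. I'll move over the rest for a wrist look.

```bash
cat >> h.py <<'E'
def down(ang_y):  # tool z down, tool y at world angle ang_y (deg)
    a=np.radians(ang_y);y=np.array([np.cos(a),np.sin(a),0]);z=np.array([0,0,-1.]);return np.c_[np.cross(y,z),y,z]
def rows(p1,R1,n,p0=None,R0=None):
    "split a straight move into n rows"
    s=env.read_state()
    if p0 is None: p0=s["ee_pos"]
    if R0 is None: R0=Ro.from_rotvec(s["tcp_rot"]).as_matrix()
    w=Ro.from_matrix(R0.T@R1).as_rotvec()/n; d=(np.array(p1)-p0)/n; R=R0; out=[]
    for i in range(n):
        out.append([*np.round(R.T@d/10,2),*np.round(w,3)]);R=R@Ro.from_rotvec(w).as_matrix()
    print("[");[print(" "+str([float(v) for v in r])+",") for r in out]
E
python3 -c "
from h import *
rows([515,290,300],down(115),11)"
```

```text
[
 [-3.31, -1.45, -0.4, -0.0, -0.0, -0.075],
 [-3.19, -1.69, -0.4, -0.0, -0.0, -0.075],
 [-3.06, -1.93, -0.4, -0.0, -0.0, -0.075],
 [-2.9, -2.15, -0.4, -0.0, -0.0, -0.075],
 [-2.73, -2.37, -0.4, -0.0, -0.0, -0.075],
 [-2.55, -2.57, -0.4, -0.0, -0.0, -0.075],
 [-2.34, -2.75, -0.4, -0.0, -0.0, -0.075],
 [-2.13, -2.92, -0.4, -0.0, -0.0, -0.075],
 [-1.9, -3.07, -0.4, -0.0, -0.0, -0.075],
 [-1.67, -3.21, -0.4, -0.0, -0.0, -0.075],
 [-1.42, -3.32, -0.4, -0.0, -0.0, -0.075],
```

Emit:
{"fn": "send_rows", "kwargs": {
  "plan": [
    [-3.3, -1.45, -0.4, 0, 0, -0.075],
    [-3.2, -1.7, -0.4, 0, 0, -0.075],
    [-3.05, -1.95, -0.4, 0, 0, -0.075],
    [-2.9, -2.15, -0.4, 0, 0, -0.075],
    [-2.75, -2.35, -0.4, 0, 0, -0.075],
    [-2.55, -2.55, -0.4, 0, 0, -0.075],
    [-2.35, -2.75, -0.4, 0, 0, -0.075],
    [-2.15, -2.9, -0.4, 0, 0, -0.075],
    [-1.9, -3.05, -0.4, 0, 0, -0.075],
    [-1.65, -3.2, -0.4, 0, 0, -0.075],
    [-1.4, -3.3, -0.4, 0, 0, -0.075],
    [0, 0, 0, 0, 0, 0],
    [0, 0, 0, 0, 0, 0]
  ],
  "grip": 1
}}

```text
clock: 1.18
ee_pos: [515.9, 287.6, 299.7]
tcp_rot: [0.663, -3.07, 0.002]
ft_force: [0.2, 0.9, 0.1]
finger_gap: 85.4
gripper_force: 0.0
```

Run:
```python
from h import *
s=env.read_state();im=imaging.capture("wrist")[...,::-1]
cv2.imwrite("pics/w1.png",im);np.save("w1.npy",np.r_[s["ee_pos"],s["tcp_rot"]])
print(s["clock"],s["ee_pos"],s["tcp_rot"],s["qd"].round(3))
```

```text
1.1833 [515.92518256 287.64801474 299.67128051] [ 6.63203228e-01 -3.07010448e+00  1.56737463e-03] [-0.054 -0.011 -0.05   0.021 -0.023 -0.007 -0.034]
```

View pics/w1.png

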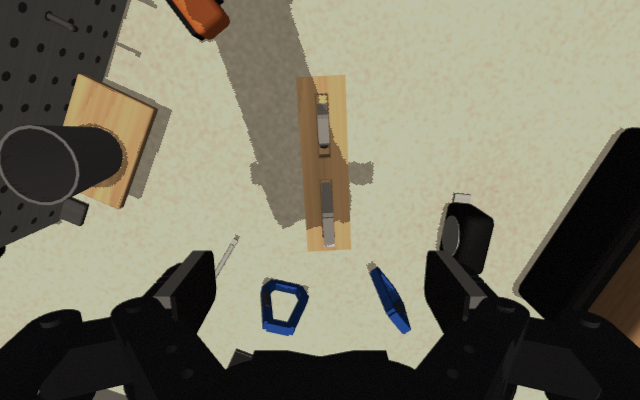

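In the wrist view the large carabiner is at (328,213), the small one at (322,120) and the cup rim at (38,165). The blue decoys are at (284,305) and (388,297). I'll measure these and plan the move to the bin.

Run:
```python
from h import *
T,S=cam("top"),cam("side")
st=tri(T,(385.8,232.5),S,(363.2,147));print("staple",st)
print("hinge",tri(T,(380,215.5),S,(347.5,151)))
print("leaf tip side ray at T?",tri(T,(380,213),S,(348,121)))
print("bigtop",tri(T,(211,215),S,(304.5,297)))
w=np.load("w1.npy");W=cam("wrist",dict(ee_pos=w[:3],tcp_rot=w[3:]))
im=cv2.imread("pics/w1.png");hsv=cv2.cvtColor(im,cv2.COLOR_BGR2HSV)
roi=np.zeros(im.shape[:2],np.uint8);roi[65:260,285:362]=1
oak=((hsv[...,0]>8)&(hsv[...,0]<24)&(hsv[...,1]>90)&(hsv[...,2]>60)&(roi>0)).astype(np.uint8)
oak=cv2.morphologyEx(oak,cv2.MORPH_CLOSE,np.ones((15,15)))
c=max(cv2.findContours(oak,0,2)[0],key=cv2.contourArea)
box=cv2.boxPoints(cv2.minAreaRect(c));print(box)
B=np.array([onz(W,b,45) for b in box]);print(B.round(1),[np.linalg.norm(B[i]-B[i-1]) for i in range(4)])
g=((hsv[...,1]<60)&(oak>0)).astype(np.uint8)
n,l,stt,ce=cv2.connectedComponentsWithStats(g)
for i in range(1,n):
    if stt[i,4]>60:
        print(stt[i],ce[i], cv2.minAreaRect(np.argwhere(l==i)[:,::-1].astype(np.float32)), onz(W,ce[i],115), onz(W,ce[i],88))
print(env.read_state()["joints"].round(2))
rows([535,-170,300],down(13.5),16)
```

```text
staple (array([ 504.34587548, -234.31570849,  111.69359043]), np.float64(0.7007857654137574))
hinge (array([ 554.30647156, -219.16475632,   97.87696976]), np.float64(7.931714025821969))
leaf tip side ray at T? (array([ 555.68652393, -197.82135314,  234.26087432]), np.float64(3.329020046029769))
bigtop (array([557.27857006, 309.37903882, 101.02500601]), np.float64(1.180912475106579))
[[295.52768  77.02486]
 [344.3923   74.45305]
 [353.55527 248.54973]
 [304.69064 251.12154]]
[[443.  228.3  45. ]
 [420.5 272.1  45. ]
 [586.6 362.6  45. ]
 [612.7 312.9  45. ]] [np.float64(189.60288422834924), np.float64(49.25117367600153), np.float64(189.21518166230902), np.float64(56.11980543139543)]
[317 104  12  44 435] [322.8137931  125.53563218] ((322.83917236328125, 125.46185302734375), (43.31890869140625, 10.352947235107422), 87.39744567871094) [471.69635666 271.03351347 115.        ] [473.08558639 271.87851027  88.        ]
[322 182  13  65 646] [327.33126935 215.36377709] ((327.2669982910156, 214.10635375976562), (64.35565948486328, 10.60702896118164), 87.27368927001953) [542.69127234 307.87144931 115.        ] [550.42851857 312.01031331  88.        ]
[-0.31  0.43 -0.38  1.52  0.17  1.22  1.28]
[
 [1.08, -2.67, -0.0, -0.0, -0.0, 0.11],
 [0.78, -2.77, -0.0, -0.0, -0.0, 0.11],
 [0.47, -2.84, -0.0, -0.0, -0.0, 0.11],
 [0.15, -2.87, -0.0, -0.0, -0.0, 0.11],
 [-0.16, -2.87, -0.0, -0.0, -0.0, 0.11],
 [-0.48, -2.84, -0.0, -0.0, -0.0, 0.11],
 [-0.79, -2.77, -0.0, -0.0, -0.0, 0.11],
 [-1.09, -2.66, -0.0, -0.0, -0.0, 0.11],
 [-1.37, -2.53, -0.0, -0.0, -0.0, 0.11],
 [-1.64, -2.36, -0.0, -0.0, -0.0, 0.11],
 [-1.89, -2.16, -0.0, -0.0, -0.0, 0.11],
 [-2.12, -1.94, -0.0, -0.0, -0.0, 0.11],
 [-2.32, -1.7, -0.0, -0.0, -0.0, 0.11],
 [-2.49, -1.43, -0.0, -0.0, -0.0, 0.11],
 [-2.64, -1.15, -0.0, -0.0, -0.0, 0.11],
 [-2.75, -0.85, -0.0, -0.0, -0.0, 0.11],
```

Emit:
{"fn": "send_rows", "kwargs": {
  "plan": [
    [1.1, -2.65, 0, 0, 0, 0.11],
    [0.8, -2.75, 0, 0, 0, 0.11],
    [0.45, -2.85, 0, 0, 0, 0.11],
    [0.15, -2.85, 0, 0, 0, 0.11],
    [-0.15, -2.85, 0, 0, 0, 0.11],
    [-0.5, -2.85, 0, 0, 0, 0.11],
    [-0.8, -2.75, 0, 0, 0, 0.11],
    [-1.1, -2.65, 0, 0, 0, 0.11],
    [-1.4, -2.55, 0, 0, 0, 0.11],
    [-1.65, -2.35, 0, 0, 0, 0.11],
    [-1.9, -2.15, 0, 0, 0, 0.11],
    [-2.1, -1.95, 0, 0, 0, 0.11],
    [-2.3, -1.7, 0, 0, 0, 0.11],
    [-2.5, -1.45, 0, 0, 0, 0.11],
    [-2.65, -1.15, 0, 0, 0, 0.11],
    [-2.75, -0.85, 0, 0, 0, 0.11],
    [0, 0, 0, 0, 0, 0],
    [0, 0, 0, 0, 0, 0]
  ],
  "grip": -1
}}

```text
clock: 2.73
ee_pos: [536.7, -168.6, 299.9]
tcp_rot: [-1.938, -2.472, 0.0]
ft_force: [-0.6, 0.8, -0.0]
finger_gap: -0.3
gripper_force: 0.0
```

Run:
```python
from h import *
s=env.read_state();im=imaging.capture("wrist")[...,::-1]
cv2.imwrite("pics/w2.png",im);np.save("w2.npy",np.r_[s["ee_pos"],s["tcp_rot"]])
print(s["clock"],s["ee_pos"],s["tcp_rot"],s["qd"].round(3),s["joints"].round(2))
```

```text
2.7333 [ 536.74298179 -168.63770253  299.85940202] [-1.93760946e+00 -2.47192892e+00  3.55214106e-04] [-0.025 -0.009 -0.049  0.011 -0.009  0.002  0.016] [ 0.17  0.38  0.13  1.6  -0.05  1.17  0.56]
```

View pics/w2.png

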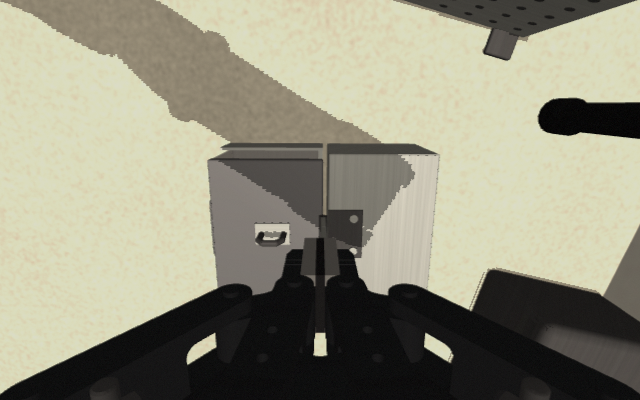

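The wrist view shows the staple at (271,237), the hinge plate at (345,228), and the leaf edge-on near (323,225), partly behind the closed fingers. The bin's top back edge runs from (209,160) to (438,155).

Run:
```python
from h import *
T,S=cam("top"),cam("side")
w=np.load("w2.npy");W=cam("wrist",dict(ee_pos=w[:3],tcp_rot=w[3:]))
for n,u,z in[("front corner",(209,160),90),("mid",(322,158),90),("steel corner l",(328,154),90),("steel corner",(438,154),90),("plate UL",(328,209),92),("plate UR",(362,209),92),("plateLR",(362,257),92),("staple top",(271,240),118),("staple base plate UL",(255,223),91),("spUR",(290,223),91)]: print(n,onz(W,u,z).round(1))
print("staple W/S",tri(W,(271,238),S,(363.2,145.5)))
print("staple W/T",tri(W,(271,238),T,(385.8,232.5)))
print("tips proj",[proj(W,w[:3]+[0,0,-25])])
# wrist crop + side crop of leaf
im=cv2.imread("pics/w2.png")[150:300,200:440]
si=imaging.capture("side")[...,::-1][105:180,300:400]
o=np.hstack([cv2.resize(im,(480,300),interpolation=2),cv2.resize(si,(400,300),interpolation=2)])
o=cv2.resize(o,(800,273));cv2.imwrite("pics/c2.png",cv2.convertScaleAbs(o,alpha=1.6))
```

```text
front corner [ 432.2 -178.9   90. ]
mid [ 535.  -151.6   90. ]
steel corner l [ 539.6 -146.6   90. ]
steel corner [ 639.6 -122.1   90. ]
plate UL [ 552.6 -198.3   92. ]
plate UR [ 584.6 -190.4   92. ]
plateLR [ 598.2 -239.2   92. ]
staple top [ 506.6 -232.   118. ]
staple base plate UL [ 486.3 -229.7   91. ]
spUR [ 519.8 -221.5   91. ]
staple W/S (array([ 505.29232113, -228.2291998 ,  122.99555717]), np.float64(2.4111049104241933))
staple W/T (array([ 505.21182957, -235.57646037,  104.64387183]), np.float64(0.7018836695942314))
tips proj [array([318.80350172, 259.45356905])]
```

View pics/c2.png

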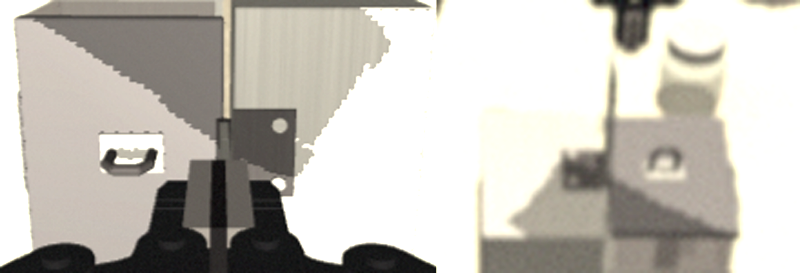

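Run:
```python
from h import *
R=down(14.3);ux=np.array([.969,.247,0]);H=np.array([555,-224,94.])
s=env.read_state();p=s["ee_pos"];q=H+ux*60;q[2]=226
rows(q,R,6)
R0=R
th=np.radians(np.linspace(90,4,12))
pts=[H+ux*30+[0,0,132]]+[H+ux*(-105*np.cos(t)+8)+[0,0,105*np.sin(t)+27] for t in th]
a=q
for b in pts:
    print((R.T@(b-a)/10).round(2),b.round(0)); a=b
```

```text
[
 [-1.0, 1.06, 1.23, -0.0, -0.0, -0.001],
 [-1.0, 1.06, 1.23, -0.0, -0.0, -0.001],
 [-1.0, 1.05, 1.23, -0.0, -0.0, -0.001],
 [-1.0, 1.05, 1.23, -0.0, -0.0, -0.001],
 [-1.0, 1.05, 1.23, -0.0, -0.0, -0.001],
 [-1.0, 1.05, 1.23, -0.0, -0.0, -0.001],
[-0. -3.  0.] [ 584. -217.  226.]
[-0.  -2.2  0. ] [ 563. -222.  226.]
[-0.   -1.43  0.1 ] [ 549. -226.  225.]
[-0.   -1.4   0.29] [ 535. -229.  222.]
[-0.   -1.35  0.48] [ 522. -232.  217.]
[-0.   -1.27  0.66] [ 510. -235.  211.]
[-0.   -1.17  0.82] [ 499. -238.  202.]
[-0.   -1.05  0.98] [ 488. -241.  193.]
[-0.   -0.9   1.11] [ 480. -243.  182.]
[-0.   -0.75  1.22] [ 472. -245.  169.]
[-0.   -0.57  1.31] [ 467. -246.  156.]
[-0.   -0.39  1.38] [ 463. -247.  143.]
[-0.   -0.2   1.42] [ 461. -248.  128.]
```

Emit:
{"fn": "send_rows", "kwargs": {
  "plan": [
    [-1, 1.05, 0.6, 0, 0, 0],
    [-1, 1.05, 0.8, 0, 0, 0],
    [-1, 1.05, 1.2, 0, 0, 0],
    [-1, 1.05, 1.6, 0, 0, 0],
    [-1, 1.05, 1.6, 0, 0, 0],
    [-1, 1.05, 1.6, 0, 0, 0],
    [0, 0, 0, 0, 0, 0],
    [0, -1.5, 0, 0, 0, 0],
    [0, -1.5, 0, 0, 0, 0],
    [0, -1.1, 0, 0, 0, 0],
    [0, -1.1, 0, 0, 0, 0],
    [0, -1.4, 0.1, 0, 0, 0],
    [0, -1.4, 0.3, 0, 0, 0],
    [0, -1.35, 0.5, 0, 0, 0],
    [0, -1.3, 0.65, 0, 0, 0],
    [0, 0, 0, 0, 0, 0]
  ]
}}

```text
clock: 4.17
ee_pos: [506.3, -237.1, 210.7]
tcp_rot: [-1.936, -2.471, 0.001]
ft_force: [-1.1, -0.6, -0.4]
finger_gap: -0.1
gripper_force: 0.0
```

Run:
```python
from h import *
si=imaging.capture("side")[...,::-1][95:185,280:400]
wi=imaging.capture("wrist")[...,::-1][130:330,180:460]
o=np.hstack([cv2.resize(si,(400,300),interpolation=2),cv2.resize(wi,(400,286),interpolation=2)[:300] if 0 else cv2.resize(wi,(400,300),interpolation=2)])
cv2.imwrite("pics/c3.png",cv2.convertScaleAbs(o,alpha=1.5))
```

```text
(no output)
```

View pics/c3.png

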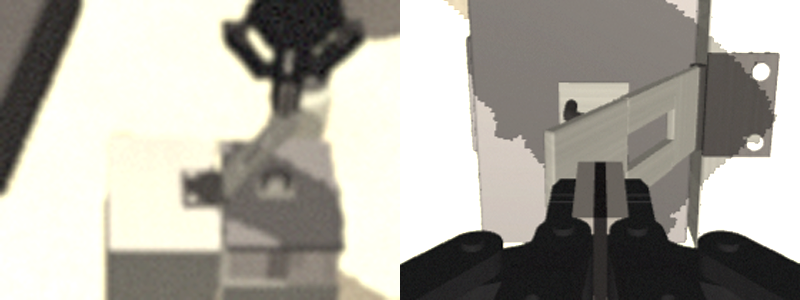

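The leaf is following the fingers and is tilted forward about 45° (side crop). I'll continue along the arc.

Emit:
{"fn": "send_rows", "kwargs": {
  "plan": [
    [0, -1.15, 0.8, 0, 0, 0],
    [0, -1.05, 1, 0, 0, 0],
    [0, -0.9, 1.1, 0, 0, 0],
    [0, -0.75, 1.2, 0, 0, 0],
    [0, -0.55, 1.3, 0, 0, 0],
    [0, -0.4, 1.4, 0, 0, 0],
    [0, -0.2, 1.4, 0, 0, 0],
    [0, 0, 0.3, 0, 0, 0],
    [0, 0, 0.2, 0, 0, 0],
    [0, 0, 0.1, 0, 0, 0],
    [0, 0, 0, 0, 0, 0]
  ]
}}

```text
clock: 5.18
ee_pos: [461.4, -249.4, 123.4]
tcp_rot: [1.935, 2.473, 0.001]
ft_force: [0.7, 0.1, -0.0]
finger_gap: 0.0
gripper_force: 0.0
```

Emit:
{"fn": "send_rows", "kwargs": {
  "plan": [
    [0, 0, 0.15, 0, 0, 0],
    [0, 0, 0.15, 0, 0, 0],
    [0, 0, 0, 0, 0, 0]
  ]
}}

```text
clock: 5.43
ee_pos: [461.3, -249.7, 121.0]
tcp_rot: [1.936, 2.472, 0.001]
ft_force: [-0.7, 1.1, 7.2]
finger_gap: 0.1
gripper_force: 3.7
```

Emit:
{"fn": "send_rows", "kwargs": {
  "plan": [
    [0, 0, 0.1, 0, 0, 0],
    [0, 0, 0.05, 0, 0, 0],
    [0, 0, 0, 0, 0, 0]
  ]
}}

```text
clock: 5.68
ee_pos: [461.3, -249.7, 120.6]
tcp_rot: [1.935, 2.471, 0.002]
ft_force: [-4.1, 3.2, 21.0]
finger_gap: 0.1
gripper_force: 10.2
```

Emit:
{"fn": "send_rows", "kwargs": {
  "plan": [
    [0, 0, -1.5, 0, 0, 0],
    [0, 0, -3, 0, 0, 0],
    [0, 1.5, -4, 0, 0, 0],
    [0, 1.5, -4, 0, 0, 0],
    [0.5, 1.5, -2.5, 0, 0, 0],
    [0, 0, 0, 0, 0, 0],
    [0, 0, 0, 0, 0, 0]
  ]
}}

```text
clock: 6.27
ee_pos: [503.5, -233.7, 268.0]
tcp_rot: [1.933, 2.472, 0.002]
ft_force: [-0.1, -0.1, 0.5]
finger_gap: 0.1
gripper_force: 0.0
```

Run:
```python
from h import *
s=env.read_state();im=imaging.capture("wrist")[...,::-1]
cv2.imwrite("pics/w3.png",im);np.save("w3.npy",np.r_[s["ee_pos"],s["tcp_rot"]])
print(s["clock"],s["ee_pos"],s["ft_force"],s["qd"].round(3))
W=cam("wrist",s);print(proj(W,[506,-234,118]))
c=im[60:260,180:447]
cv2.imwrite("pics/c4.png",cv2.resize(c,(800,600),interpolation=2))
```

```text
6.2667 [ 503.5452442  -233.71405198  268.04802099] [-0.11859899 -0.05766564  0.50523935] [ 0.017  0.027  0.015  0.071  0.007 -0.016  0.006]
[321.52265887 191.49822453]
```

View pics/c4.png

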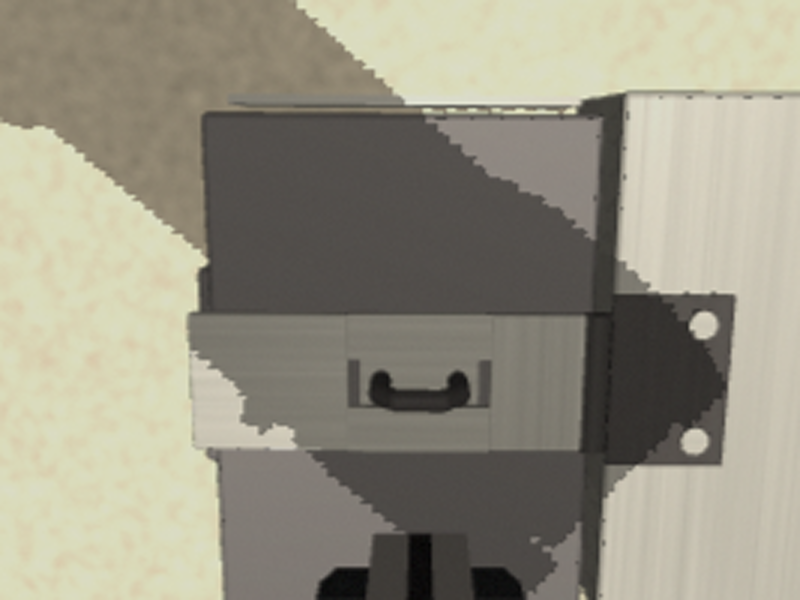

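The leaf is closed flat with the staple through its slot: top bar at crop (420,398), leaf edges at rows 313 and 450, leaf tip at column 190. Next I'll locate the staple from this view, and measure the large carabiner with the side and top views.

Run:
```python
from h import *
w=np.load("w3.npy");W=cam("wrist",dict(ee_pos=w[:3],tcp_rot=w[3:]))
px=lambda u,v:(180+u/3,60+v/3)
P={k:onz(W,px(*k),z) for k,z in[((189,313),96),((586,313),96),((193,450),96),((583,451),96),((349,405),96),((489,405),96),((372,398),115),((468,398),115),((420,400),115)]}
for k,v in P.items(): print(k,v.round(1))
a=[P[(586,313)]-P[(189,313)],P[(583,451)]-P[(193,450)],P[(468,398)]-P[(372,398)],P[(489,405)]-P[(349,405)]]
print([float(np.degrees(np.arctan2(v[1],v[0])).round(1)) for v in a],[float(np.linalg.norm(v).round(1)) for v in a])
ux=np.array([np.cos(np.radians(14.3)),np.sin(np.radians(14.3)),0])
print("staple from leaf", ((P[(189,313)]+P[(193,450)])/2+65*ux).round(1), "tip width",np.linalg.norm(P[(189,313)]-P[(193,450)]))
w2=np.load("w2.npy");W2=cam("wrist",dict(ee_pos=w2[:3],tcp_rot=w2[3:]))
print("two wrist", tri(W,px(420,400),W2,(271.5,240.7)))
rows([536,306,300],down(116),16)
```

```text
(189, 313) [ 438.3 -232.4   96. ]
(586, 313) [ 545.5 -205.9   96. ]
(193, 450) [ 446.7 -271.4   96. ]
(583, 451) [ 556.  -244.7   96. ]
(349, 405) [ 487.4 -247.6   96. ]
(489, 405) [ 526.1 -238.    96. ]
(372, 398) [ 492.9 -239.   115. ]
(468, 398) [ 517.6 -232.9  115. ]
(420, 400) [ 505.4 -236.5  115. ]
[13.9, 13.7, 13.9, 13.9] [110.5, 112.5, 25.5, 39.9]
staple from leaf [ 505.5 -235.9   96. ] tip width 39.90674457739452
two wrist (array([ 506.36988331, -240.21198389,  100.17971802]), np.float64(0.024810458370300343))
[
 [3.22, 1.02, -0.21, -0.0, 0.0, -0.111],
 [3.09, 1.37, -0.21, -0.0, 0.0, -0.111],
 [2.92, 1.7, -0.21, -0.0, 0.0, -0.111],
 [2.71, 2.02, -0.21, -0.0, 0.0, -0.111],
 [2.47, 2.31, -0.21, -0.0, 0.0, -0.111],
 [2.2, 2.57, -0.21, -0.0, 0.0, -0.111],
 [1.9, 2.8, -0.21, -0.0, 0.0, -0.111],
 [1.58, 2.99, -0.21, -0.0, 0.0, -0.111],
 [1.24, 3.15, -0.21, -0.0, 0.0, -0.111],
 [0.88, 3.26, -0.21, -0.0, 0.0, -0.111],
 [0.51, 3.34, -0.21, -0.0, 0.0, -0.111],
 [0.14, 3.38, -0.21, -0.0, 0.0, -0.111],
 [-0.24, 3.37, -0.21, -0.0, 0.0, -0.111],
 [-0.61, 3.33, -0.21, -0.0, 0.0, -0.111],
 [-0.98, 3.24, -0.21, -0.0, 0.0, -0.111],
 [-1.33, 3.11, -0.21, -0.0, 0.0, -0.111],
```

Emit:
{"fn": "send_rows", "kwargs": {
  "plan": [
    [3.2, 1, -0.2, 0, 0, -0.111],
    [3.1, 1.35, -0.2, 0, 0, -0.111],
    [2.9, 1.7, -0.2, 0, 0, -0.111],
    [2.7, 2, -0.2, 0, 0, -0.111],
    [2.45, 2.3, -0.2, 0, 0, -0.111],
    [2.2, 2.55, -0.2, 0, 0, -0.111],
    [1.9, 2.8, -0.2, 0, 0, -0.111],
    [1.6, 3, -0.2, 0, 0, -0.111],
    [1.25, 3.15, -0.2, 0, 0, -0.111],
    [0.9, 3.25, -0.2, 0, 0, -0.111],
    [0.5, 3.35, -0.2, 0, 0, -0.111],
    [0.15, 3.4, -0.2, 0, 0, -0.111],
    [-0.25, 3.35, -0.2, 0, 0, -0.111],
    [-0.6, 3.35, -0.2, 0, 0, -0.111],
    [-1, 3.25, -0.2, 0, 0, -0.111],
    [-1.35, 3.1, 1.5, 0, 0, -0.111],
    [-0.8, -0.2, 2, 0, 0, -0.01],
    [-0.9, -0.2, 2, 0, 0, -0.01],
    [0, 0, 1.2, 0, 0, 0],
    [0, 0, 0, 0, 0, 0]
  ],
  "grip": 1
}}

```text
clock: 7.98
ee_pos: [553.1, 307.1, 224.2]
tcp_rot: [0.725, -3.048, 0.005]
ft_force: [0.1, -0.2, 0.3]
finger_gap: 85.7
gripper_force: 0.0
```

Run:
```python
from h import *
s=env.read_state();im=imaging.capture("wrist")[...,::-1]
cv2.imwrite("pics/w4.png",im);np.save("w4.npy",np.r_[s["ee_pos"],s["tcp_rot"]])
print(s["clock"],s["ee_pos"],s["tcp_rot"],s["qd"].round(3))
W=cam("wrist",s);print(proj(W,[557,312,115]))
# left: new view crop (big), right: the first view crop
a=im[100:300,210:430];b=cv2.imread("pics/w1.png")[165:265,280:390]
o=np.hstack([cv2.resize(a,(440,400),interpolation=2),cv2.resize(b,(330,300),interpolation=2).copy() if 0 else cv2.resize(b,(360,327),interpolation=2)[:400] if 0 else cv2.copyMakeBorder(cv2.resize(b,(352,320),interpolation=2),0,80,0,0,0)])
cv2.imwrite("pics/c5.png",o)
```

```text
7.9833 [553.1250883  307.06352814 224.18980714] [ 0.72457873 -3.04845271  0.00460787] [ 0.005 -0.044 -0.012 -0.042 -0.014  0.052  0.006]
[322.83401892 212.9333931 ]
```

View pics/c5.png

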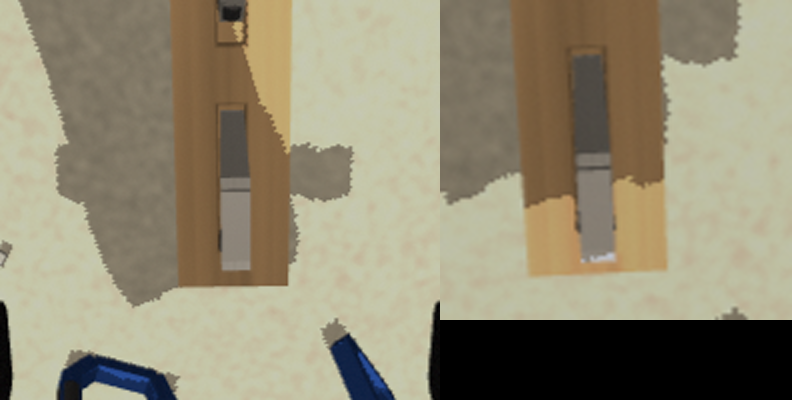

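In the wrist crop the top bar of the large carabiner spans crop rows 190–269 at column 236, which is pixel (328,195)–(328,234.5). In the first view the same bar spans (328,217)–(330,245).

Run:
```python
from h import *
L=lambda f:(lambda w:cam("wrist",dict(ee_pos=w[:3],tcp_rot=w[3:])))(np.load(f))
A,B=L("w4.npy"),L("w1.npy")
for a,b in[((328,214.5),(329.1,230.9)),((328,195),(328.1,216.9)),((328,234.5),(329.7,245))]:
    print(tri(A,a,B,b),onz(A,a,115).round(1),onz(B,b,115).round(1))
p,q=onz(A,(328,195),115),onz(A,(328,234.5),115);d=q-p
print(np.linalg.norm(d),np.degrees(np.arctan2(d[1],d[0])))
s=env.read_state();R=Ro.from_rotvec(s["tcp_rot"]).as_matrix();print("tool y angle",np.degrees(np.arctan2(R[1,1],R[0,1])))
w=abs(onz(A,(210+221.5/2,215),115)-onz(A,(210+250/2,215),115));print("thick",np.linalg.norm(w))
c=(p+q)/2
print("tool shift to centre",(R.T@(c-s["ee_pos"])/10).round(2))
```

```text
(array([559.60629684, 317.64528423, 103.0547032 ]), np.float64(0.16767175134402004)) [556.4 315.6 115. ] [555.7 315.6 115. ]
(array([545.79677776, 310.29676558, 107.92721637]), np.float64(0.15175193886630178)) [544.3 309.4 115. ] [543.8 309.1 115. ]
(array([578.19130486, 327.40605557,  87.60017783]), np.float64(0.02455541954051993)) [569.3 322.2 115. ] [568.  321.9 115. ]
28.08974471616645 27.062344486270913
tool y angle 116.73695678114035
thick 9.679717421632175
tool shift to centre [-0.73  0.59 11.13]
```

Run:
```python
from h import *
S,T=cam("side"),cam("top")
for X in([544.3,309.4,115],[569.3,322.2,115],[556.4,315.6,115],[556.4,315.6,105],[556.4,315.6,125]): print(proj(S,X).round(1),proj(T,X).round(1))
s=cv2.imread("pics/side0.png");hsv=cv2.cvtColor(s,cv2.COLOR_BGR2HSV)
m=((hsv[...,1]<45)&(hsv[...,2]>150)).astype(np.uint8)[285:318,285:330]
n,l,st,ce=cv2.connectedComponentsWithStats(m)
print([(st[i].tolist(),(ce[i]+[285,285]).round(1)) for i in range(1,n) if st[i,4]>5])
```

```text
[309.5 295.2] [210.1 219.1]
[297.9 297.8] [206.1 211. ]
[303.9 296.5] [208.2 215.2]
[304.  298.5] [208.8 215.4]
[303.9 294.4] [207.6 215. ]
[([21, 2, 5, 5, 8], array([307.9, 289.2])), ([32, 5, 5, 4, 10], array([318.8, 291.4])), ([41, 5, 4, 3, 7], array([327.7, 290.9])), ([8, 8, 19, 9, 75], array([303.1, 296.3]))]
```

The predicted side-view pixel (303.9,296.5) for a top at z=115 matches the measured blob at (303.1,296.3). The grasp centre is (556.4,315.6), so I'll descend.

Emit:
{"fn": "send_rows", "kwargs": {
  "plan": [
    [-0.35, 0.3, 0, 0, 0, 0],
    [-0.4, 0.3, 0.5, 0, 0, 0],
    [0, 0, 1.5, 0, 0, 0],
    [0, 0, 2, 0, 0, 0],
    [0, 0, 2, 0, 0, 0],
    [0, 0, 2, 0, 0, 0],
    [0, 0, 1.5, 0, 0, 0],
    [0, 0, 1, 0, 0, 0],
    [0, 0, 0.6, 0, 0, 0],
    [0, 0, 0, 0, 0, 0],
    [0, 0, 0, 0, 0, 0]
  ]
}}

```text
clock: 8.95
ee_pos: [558.8, 318.3, 119.0]
tcp_rot: [-0.727, 3.055, 0.001]
ft_force: [0.1, 0.6, -0.1]
finger_gap: 85.8
gripper_force: 0.0
```

Emit:
{"fn": "send_rows", "kwargs": {
  "plan": [
    [0.3, -0.13, 0.3, 0, 0, 0],
    [0, 0, 0.3, 0, 0, 0],
    [0, 0, 0, 0, 0, 0],
    [0, 0, 0, 0, 0, 0],
    [0, 0, 0, 0, 0, 0]
  ]
}}

```text
clock: 9.37
ee_pos: [556.6, 315.4, 112.6]
tcp_rot: [-0.727, 3.056, 0.0]
ft_force: [0.5, -0.4, -0.0]
finger_gap: 85.2
gripper_force: 0.0
```

Run:
```python
from h import *
s=env.read_state();im=imaging.capture("wrist")[...,::-1]
print(s["clock"],s["ee_pos"],s["tcp_rot"])
cv2.imwrite("pics/c6.png",cv2.resize(im[120:400,140:500],(720,560),interpolation=2))
W=cam("wrist",s);print(proj(W,[556.4,315.6,115]),proj(W,s["ee_pos"]+[0,0,-6]))
```

```text
9.3667 [556.55272758 315.44552437 112.58612032] [-7.26916465e-01  3.05596852e+00  1.57905059e-04]
[318.3150184  287.95014414] [317.87883625 277.05818296]
```

View pics/c6.png

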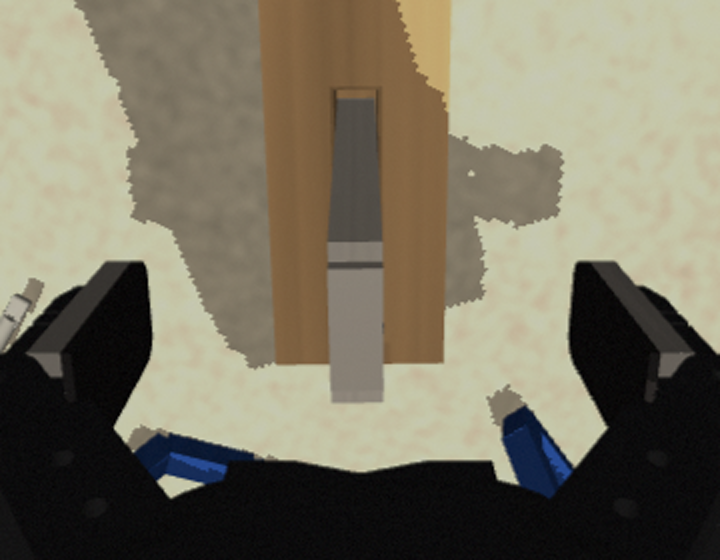

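That was my tenth and last picture. The bar is centred between the fingers at crop (356,333), which is pixel (318,286) against a predicted (318,288). Closing now.

Emit:
{"fn": "send_rows", "kwargs": {
  "plan": [
    [0, 0, 0, 0, 0, 0],
    [0, 0, 0, 0, 0, 0],
    [0, 0, 0, 0, 0, 0],
    [0, 0, 0, 0, 0, 0],
    [0, 0, 0, 0, 0, 0],
    [0, 0, 0, 0, 0, 0],
    [0, 0, 0, 0, 0, 0],
    [0, 0, 0, 0, 0, 0],
    [0, 0, 0, 0, 0, 0],
    [0, 0, 0, 0, 0, 0]
  ],
  "grip": -1
}}

```text
clock: 10.25
ee_pos: [556.5, 315.4, 112.4]
tcp_rot: [-0.727, 3.056, 0.0]
ft_force: [0.4, -0.7, 1.7]
finger_gap: 8.5
gripper_force: 58.5
```

Emit:
{"fn": "send_rows", "kwargs": {
  "plan": [
    [0, 0, -0.5, 0, 0, 0],
    [0, 0, -1, 0, 0, 0],
    [0, 0, -1, 0, 0, 0],
    [0, 0, -1.5, 0, 0, 0],
    [0, 0, -1.7, 0, 0, 0],
    [0, 0, -2, 0, 0, 0],
    [0, 0, -2, 0, 0, 0],
    [0, 0, -2, 0, 0, 0],
    [0, 0, -2, 0, 0, 0],
    [0, 0, -2, 0, 0, 0],
    [0, 0, -2, 0, 0, 0],
    [0, 0, -1.5, 0, 0, 0],
    [0, 0, -1, 0, 0, 0],
    [0, 0, -0.5, 0, 0, 0],
    [0, 0, 0, 0, 0, 0],
    [0, 0, 0, 0, 0, 0]
  ]
}}

```text
clock: 11.58
ee_pos: [556.2, 315.3, 318.9]
tcp_rot: [0.727, -3.056, 0.0]
ft_force: [0.0, 0.2, -0.9]
finger_gap: 9.2
gripper_force: 58.4
```

Run:
```python
from h import *
s=env.read_state();p=s["ee_pos"];print(p,s["finger_gap"],s["gripper_force"],s["ft_force"],s["joints"].round(2))
# verify carabiner left the slot: project expected body in side view, look at wrist brightness
S=cam("side");im=imaging.capture("side")[...,::-1];cv2.imwrite("pics/s_lift.png",im)
print("rest slot before/after", cv2.imread("pics/side0.png")[293:304,296:312].mean((0,1)),im[293:304,296:312].mean((0,1)))
w=imaging.capture("wrist")[...,::-1];cv2.imwrite("pics/w5.png",w)
g=np.abs(w[270:300,305:332].astype(int)).mean((0,1));print(g)
# mid: straight to (505.5,-236+20,320)
rows([505.5,-236,315],down(13.9),20)
```

```text
[556.2040595  315.25227065 318.89743858] 9.170608079700257 58.36250497074616 [ 0.01314136  0.20500235 -0.88014158] [-0.32  0.51 -0.4   1.35  0.2   1.33  1.31]
rest slot before/after [134.28977273 156.26136364 165.57954545] [103.80681818 128.21022727 144.45454545]
[113.02345679 123.3654321  131.15185185]
[
 [1.47, -2.35, 0.02, -0.0, -0.0, 0.09],
 [1.25, -2.47, 0.02, -0.0, -0.0, 0.09],
 [1.02, -2.57, 0.02, -0.0, -0.0, 0.09],
 [0.79, -2.65, 0.02, -0.0, -0.0, 0.09],
 [0.55, -2.71, 0.02, -0.0, -0.0, 0.09],
 [0.3, -2.75, 0.02, -0.0, -0.0, 0.09],
 [0.06, -2.77, 0.02, -0.0, -0.0, 0.09],
 [-0.19, -2.76, 0.02, -0.0, -0.0, 0.09],
 [-0.44, -2.73, 0.02, -0.0, -0.0, 0.09],
 [-0.68, -2.68, 0.02, -0.0, -0.0, 0.09],
 [-0.92, -2.61, 0.02, -0.0, -0.0, 0.09],
 [-1.15, -2.52, 0.02, -0.0, -0.0, 0.09],
 [-1.37, -2.4, 0.02, -0.0, -0.0, 0.09],
 [-1.58, -2.27, 0.02, -0.0, -0.0, 0.09],
 [-1.78, -2.12, 0.02, -0.0, -0.0, 0.09],
 [-1.96, -1.95, 0.02, -0.0, -0.0, 0.09],
 [-2.13, -1.77, 0.02, -0.0, -0.0, 0.09],
 [-2.28, -1.57, 0.02, -0.0, -0.0, 0.09],
 [-2.41, -1.36, 0.02, -0.0, -0.0, 0.09],
 [-2.52, -1.14, 0.02, -0.0, -0.0, 0.09],
```

Emit:
{"fn": "send_rows", "kwargs": {
  "plan": [
    [1.45, -2.35, 0, 0, 0, 0.09],
    [1.25, -2.45, 0, 0, 0, 0.09],
    [1, -2.55, 0, 0, 0, 0.09],
    [0.8, -2.65, 0, 0, 0, 0.09],
    [0.55, -2.7, 0, 0, 0, 0.09],
    [0.3, -2.75, 0, 0, 0, 0.09],
    [0.05, -2.75, 0, 0, 0, 0.09],
    [-0.2, -2.75, 0, 0, 0, 0.09],
    [-0.45, -2.75, 0, 0, 0, 0.09],
    [-0.7, -2.7, 0, 0, 0, 0.09],
    [-0.9, -2.6, 0, 0, 0, 0.09],
    [-1.15, -2.5, 0, 0, 0, 0.09],
    [-1.35, -2.4, 0, 0, 0, 0.09],
    [-1.6, -2.25, 0, 0, 0, 0.09],
    [-1.8, -2.1, 0, 0, 0, 0.09],
    [-1.95, -1.95, 0, 0, 0, 0.09],
    [-2.1, -1.75, 0, 0, 0, 0.09],
    [-2.3, -1.55, 0, 0, 0, 0.09],
    [-2.4, -1.35, 0, 0, 0, 0.09],
    [-2.5, -1.15, 0, 0, 0, 0.09]
  ]
}}

```text
clock: 13.35
ee_pos: [505.0, -235.2, 318.5]
tcp_rot: [-1.946, -2.464, 0.001]
ft_force: [0.9, 0.8, -1.2]
finger_gap: 9.1
gripper_force: 58.5
```

Emit:
{"fn": "send_rows", "kwargs": {
  "plan": [
    [0, 0, 0, 0, 0, 0],
    [0, 0, 0, 0, 0, 0],
    [0, 0, 0, 0, 0, 0]
  ]
}}

```text
clock: 13.6
ee_pos: [505.5, -233.2, 318.5]
tcp_rot: [-1.939, -2.469, -0.0]
ft_force: [-0.7, -0.5, -1.5]
finger_gap: 8.7
gripper_force: 58.5
```

Run:
```python
from h import *
s=env.read_state();p=s["ee_pos"];R=Ro.from_rotvec(s["tcp_rot"]).as_matrix()
print(s["clock"],p,np.degrees(np.arctan2(R[1,1],R[0,1])),R[:,2].round(3),s["finger_gap"],s["ft_force"])
print((R.T@(np.array([505.5,-236,250])-p)/10).round(2))
for n in("side","top","wrist"): cv2.imwrite(f"pics/{n}6.png",imaging.capture(n)[...,::-1])
S=cam("side");w=cv2.imread("pics/side6.png")
# silhouette: pixels changed against the clean first picture, near the expected carabiner
d=(np.abs(w.astype(int)-cv2.imread("pics/side0.png")).max(2)>35)
u=proj(S,p+[0,0,-97]).round(1);print("expected underside side px",u,"top",proj(S,p+[0,0,0]).round(1))
x,y=u.astype(int)
for r in range(y-45,y+10,3): print(r,"".join("#" if v else "." for v in d[r,x-25:x+26]))
```

```text
13.6 [ 505.5124944  -233.24317362  318.5264274 ] 13.707758867444154 [-0.001  0.001 -1.   ] 8.691491698329761 [-0.70694906 -0.54024071 -1.47411212]
[-0.28 -0.06  6.85]
expected underside side px [366.1 119.5] top [369.5  92. ]
74 ........#########...###############################
77 .........#########....###################.#########
80 ............#######...#######..###################.
83 .............###############...################....
86 ...............#############..##############.......
89 ..................####################.............
92 ......................##############...............
95 .....................###############...............
98 ......................#############................
101 ........................########...................
104 ........................######.....................
107 .......................#######.....................
110 .......................#######.....................
113 .......................#######.....................
116 ........................#####......................
119 ...................................................
122 .......#.................##........................
125 ......##...........................................
128 ......###..........................................
```

Run:
```python
from h import *
s=env.read_state();R=Ro.from_rotvec(s["tcp_rot"]).as_matrix();p=s["ee_pos"];W=cam("wrist",s)
im=cv2.imread("pics/wrist6.png")
for q in[(12.5,0,-2.4),(20,0,3),(30,0,70),(30,0,83),(25,0,92.6),(0,0,92.6)]: print(q,proj(W,p+R@np.array(q)).round(1))
# staple/lower parts: luminance down the centre column, and width of non-bin colour
hsv=cv2.cvtColor(im,cv2.COLOR_BGR2HSV)
for r in range(140,300,6): print(r,im[r,300:338:3].mean(1).round(0).astype(int))
```

```text
(12.5, 0, -2.4) [318.5 260.4]
(20, 0, 3) [318.5 235.2]
(30, 0, 70) [319. 173.]
(30, 0, 83) [319.  168.7]
(25, 0, 92.6) [319.  173.9]
(0, 0, 92.6) [319.1 213. ]
140 [78 77 79 79 78 78 78 79 78 78 79 79 79]
146 [76 78 78 77 78 76 79 78 79 80 79 79 79]
152 [77 78 78 77 77 78 78 77 78 78 77 77 77]
158 [121 121 121 121 121 121 120 121 120 120 120 119 119]
164 [120 119 119 119 120 119 120 119 119 119 120 120 119]
170 [ 91 121 121 122  86  87  87  88  86  88 122 122  92]
176 [ 76 102  24  36  83  84  82  84  82  84  27 119  77]
182 [ 75 119  39  64  82  83  81  84  82  83  70 121  75]
188 [121 120 120  93  83  83  80  84  82  83 114 121 122]
194 [119 119 121  90  82  83  82  84  83  83 100 121 121]
200 [74 75 74 83 83 83 81 84 82 83 84 75 74]
206 [121  74  75  84  82  83  80  83  82  83  86  73  75]
212 [126 124 125  84  83  82  81  83  83  83  85  74  74]
218 [123 124 124  81  81  82  81  84  83  82  82  75  75]
224 [124 123 123  81  80  82  81  82  82  83  82  75  74]
230 [122 123 108  82  82  82  81  83  83  81  82  77  74]
236 [121 121  99  82  81  82  80  82  83  81  83  99 121]
242 [ 59  58 114 129 130 132 125 131 130 131 130 110  59]
248 [ 59  57 118 134 131 135 130 133 134 132 135  96  53]
254 [59 49 67 76 76 77 76 76 76 76 75 65 51]
260 [ 58  35 124 140 141 140 141 141 141 142 141 120  21]
266 [ 60  23  11 140 140 141 141 140 140 141 140  38  10]
272 [ 59  11   9 141 140 141 140 140 139 140 140  37   9]
278 [108  26  22 140 141 140 140 139 140 140 140  28  27]
284 [ 99  27  20 140 140 140 138 140 140 140 140  26  26]
290 [ 14  26  21 139 139 140 139 140 139 139 139  27  26]
296 [ 14  25  20 139 139 139 139 139 139 140 139  27  24]
```

The carabiner's near edge starts at row 168 (expected 168.7), columns 311–329, so it hangs upright. The staple ends at columns 306 and 330 are symmetric about it. Lowering now.

Emit:
{"fn": "send_rows", "kwargs": {
  "plan": [
    [-0.15, 0, 0.5, 0, 0, 0],
    [-0.15, -0.05, 1, 0, 0, 0],
    [0, 0, 1.2, 0, 0, 0],
    [0, 0, 1.2, 0, 0, 0],
    [0, 0, 1.2, 0, 0, 0],
    [0, 0, 1.2, 0, 0, 0],
    [0, 0, 1, 0, 0, 0],
    [0, 0, 0.7, 0, 0, 0],
    [0, 0, 0.5, 0, 0, 0],
    [0, 0, 0.3, 0, 0, 0],
    [0, 0, 0.2, 0, 0, 0],
    [0, 0, 0, 0, 0, 0],
    [0, 0, 0, 0, 0, 0],
    [0, 0, 0, 0, 0, 0],
    [0, 0, 0, 0, 0, 0]
  ]
}}

```text
clock: 15.0
ee_pos: [506.0, -237.2, 229.8]
tcp_rot: [1.942, 2.469, 0.0]
ft_force: [0.0, -0.4, -0.4]
finger_gap: 8.9
gripper_force: 58.5
```

Run:
```python
from h import *
s=env.read_state();p=s["ee_pos"];R=Ro.from_rotvec(s["tcp_rot"]).as_matrix()
print(s["clock"],p,np.degrees(np.arctan2(R[1,1],R[0,1])),s["finger_gap"],s["ft_force"],s["qd"].round(3))
print((R.T@(np.array([505.5,-236,221.5])-p)/10).round(2))
S,T=cam("side"),cam("top");im=imaging.capture("side")[...,::-1];cv2.imwrite("pics/side7.png",im)
u=proj(S,[505.5,-236,118]);b=proj(S,[p[0],p[1],p[2]-92.5]);print("staple top px",u,"underside px",b)
x,y=u.round().astype(int)
g=cv2.cvtColor(im,cv2.COLOR_BGR2GRAY);g0=cv2.cvtColor(cv2.imread("pics/side0.png"),cv2.COLOR_BGR2GRAY)
for r in range(y-20,y+9): print(r,g[r,x-10:x+11])
```

```text
15.0 [ 506.00229438 -237.15907824  229.76642639] 13.632838188147494 8.949209520307443 [ 0.00138148 -0.41696753 -0.37090842] [ 0.     0.    -0.     0.002  0.    -0.001 -0.002]
[ 0.12 -0.02  0.83]
staple top px [362.99625444 145.07294107] underside px [363.46925545 140.16094768]
125 [192 194 191 189 189 193 191 181 152 101  67  64  83  88  92 104 130 151
 163 163 161]
126 [193 192 190 191 191 190 191 180 145  95  64  65  81  91  99 119 141 152
 155 153 154]
127 [190 192 192 187 192 189 191 177 137  91  58  65  85  91  98 116 125 133
 134 135 140]
128 [191 188 190 190 190 190 188 173 133  88  64  72  85  89  93 103 109 107
 113 114 119]
129 [192 190 190 191 192 192 182 158 118  86  72  77  88  89  91  97 101  98
 100 102 104]
130 [191 191 189 191 191 192 178 141 103  89  81  83  87  90  93  96  98  99
  99  99 104]
131 [192 190 189 190 192 192 175 134  98  92  90  87  89  88  91 100 100 102
 102  99  99]
132 [192 191 193 189 192 192 173 131 101  96  93  89  89  91  93  98  99  98
 102 100  98]
133 [191 190 189 190 190 189 177 141 107  95  94  91  89  88  93  98 101 100
 102  99 100]
134
[... 1116 characters left out ...]
5  71  56  60  68  66  61  56  60  74  86  89  95
  99 106 118]
147 [104 107 105 106 101  87  67  61  75  82  83  73  60  56  77  97 100 104
 104 107 120]
148 [107 109 106 100  97  80  61  71  88  97  96  85  65  53  75  96 105 112
 109 108 113]
149 [107 108 103  95  86  69  55  71  92  95  93  88  63  53  71  91 106 110
 108 106 105]
150 [106 110 101  93  81  64  64  81  95  99  97  86  61  61  72  89 103 110
 109 108 108]
151 [107 107 108  94  88  78  77  91 103 105 105  97  78  73  83  93 103 109
 109 106 106]
152 [108 110 103 104 100  94  93 103 109 106 106 100  91  92  97 100 103 110
 108 108 108]
153 [108 107 108 106 104 104 102 104 109 106 108 105  99 103 106 101 105 106
 107 106 107]
```

Emit:
{"fn": "send_rows", "kwargs": {
  "plan": [
    [0.1, 0, 0.2, 0, 0, 0],
    [0, 0, 0.2, 0, 0, 0],
    [0, 0, 0.2, 0, 0, 0],
    [0, 0, 0.15, 0, 0, 0],
    [0, 0, 0, 0, 0, 0],
    [0, 0, 0, 0, 0, 0],
    [0, 0, 0, 0, 0, 0],
    [0, 0, 0, 0, 0, 0],
    [0, 0, 0, 0, 0, 0],
    [0, 0, 0, 0, 0, 0]
  ]
}}

```text
clock: 15.88
ee_pos: [505.6, -236.1, 221.9]
tcp_rot: [1.942, 2.469, 0.0]
ft_force: [-0.5, -0.0, -0.4]
finger_gap: 8.8
gripper_force: 58.5
```

Run:
```python
from h import *
s=env.read_state();p=s["ee_pos"];R=Ro.from_rotvec(s["tcp_rot"]).as_matrix()
print(s["clock"],p,np.degrees(np.arctan2(R[1,1],R[0,1])),s["finger_gap"],s["gripper_force"],s["ft_force"],abs(s["qd"]).max())
W,S,T=cam("wrist",s),cam("side"),cam("top")
im=imaging.capture("wrist")[...,::-1];sd=imaging.capture("side")[...,::-1];tp=imaging.capture("top")[...,::-1]
for n,i in(("w8",im),("s8",sd),("t8",tp)): cv2.imwrite(f"pics/{n}.png",i)
for nm,q in(("near edge z83",(30,0,83)),("bottom near",(22,0,92.5)),("bottom mid",(0,0,92.5))):
    X=p+R@np.array(q);print(nm,proj(W,X).round(1),proj(S,X).round(1))
print("staple W",[proj(W,np.array([505.5,-236,115])+d*np.array([.971,.24,0])).round(1) for d in(-12,12)])
g=cv2.cvtColor(im,cv2.COLOR_BGR2GRAY)
for r in range(140,215,5): print(r,g[r,290:350:3])
gs=cv2.cvtColor(sd,cv2.COLOR_BGR2GRAY)
for r in range(134,154): print(r,gs[r,354:374])
```

```text
15.8833 [ 505.57224654 -236.09164486  221.887607  ] 13.635341448508857 8.827470234779275 58.47210920517227 [-0.53235743 -0.04392563 -0.36465303] 0.0014123106921545402
near edge z83 [319.  168.7] [364.4 146.6]
bottom near [319.1 178.8] [363.9 147.1]
bottom mid [319.1 213. ] [363.3 142.3]
staple W [array([301.1, 206.4]), array([337. , 206.2])]
140 [82 84 82 83 83 83 83 83 83 84 83 83 83 83 83 83 85 85 84 84]
145 [83 82 83 83 83 83 83 83 84 83 84 83 84 84 82 84 84 84 85 85]
150 [82 83 82 83 82 83 83 82 82 83 84 82 83 83 83 83 83 84 84 83]
155 [82 82 83 82 82 83 82 83 83 83 82 82 82 84 83 83 83 83 83 83]
160 [83 83 81 82 81 82 82 82 83 82 82 82 83 83 82 83 84 84 83 83]
165 [82 81 81 83 82 82 82 82 82 83 81 82 83 83 83 82 83 83 82 82]
170 [82 80 81 82 81 81 81 92 91 92 93 91 92 84 83 83 83 82 83 82]
175 [129 129 130 129 130 131 131  90  90  90  93  92  90 123 130 130 133 133
 131 125]
180 [125 128 128 128 128 128 128  90  89  90  92  91  91 108 131 130 131 131
 131 126]
185 [126 127 126 128 128 128 128  91  90  90  92  91  92 100 129 130 130 130
 130 124]
190 [114  98 128 130 131 130 123 
[... 1441 characters left out ...]
111]
146 [ 91  92  92  90  85  69  58  65  74  83  77  69  63  77  88  96 101 105
 108 118]
147 [105 107 104 101  87  67  63  76  88  92  85  72  62  76  92 103 105 108
 109 118]
148 [108 107  99  97  80  60  68  91  97  96  88  70  58  75  96 106 107 107
 107 112]
149 [109 100  92  85  72  58  73  92  96  95  86  63  53  70  93 105 108 106
 107 109]
150 [106 104  92  82  69  62  82  95  95  99  89  63  59  72  92 104 113 111
 108 108]
151 [109 105  98  89  81  78  92 101 106 107  95  73  74  85  94 106 107 108
 106 108]
152 [107 108 102  99  96  95 101 106 108 108 100  93  90  99  98 105 108 107
 109 107]
153 [108 109 107 103 105 101 104 107 106 106 104 102 104 103 103 104 104 108
 105 109]
```

```bash
python3 -c "
from rig import finish_job
print(finish_job())"
```

```text
the job is handed in; nothing more can be done
None
```

I handed the job in at about 16 s. The hasp is shut flat, and the larger carabiner is held still and upright, square across the staple, centred on it and about 11 mm above, by my measurements; the verdict was not shown to me.

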